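# Hold the gel-casting press at full cam lift

### The job

Open the gel-casting press's front door wide by its steel handle, until it stands about square to the front. Only then turn the red-knobbed cam lever out through the doorway to the cam's highest lift, with the lever pointing straight out over the green line, neither short of it nor past it, and finish with the gripper still holding the knob there, because the lever springs back if let go. Leave the other labware on the bench where it is.

Things in the scene. Friction and masses are not known exactly. Their poses are not given: they have to be found in the camera images.
- station: Gel-casting press: grey 200 (x) x 280 (y) mm base, 20 mm thick, fixed to the bench, walls to 90 mm height, open on top. Origin: centre of its underside. Its -x side is the front with the door, facing the robot; +y is then the robot's left. 'Press frame' below means this frame. Inside, a glass gel cassette stands behind an aluminium pressure plate that the cam pushes.
- door (a joint): Front door angle, rad: 0 shut, stop at 2.0; grows as its right-hand edge swings out towards the robot and round to the left (clockwise from above). Light friction (0.05 N m), stays where left; starts 0 to 0.2. Panel pale blue, clear, white-edged, 170 mm wide, 21 to 91 mm above the bench, 6 to 8 mm thick.
- door_hinge (a point): The door's vertical hinge axis, at x -103, y +70 mm in the press frame, 55 mm above the bench, at the door's left end.
- handle (a point): Door handle: upright steel bar, 12 mm diameter, from 40 to 110 mm above the bench, on two thin stubs at 50 and 83 mm height. This point: bar's centre line, 91 mm above the bench. It is 140 mm along the door from the hinge and 38 mm out from it (145 mm from the hinge axis). Its top is free to grip from above.
- lever (a joint): Cam lever angle, rad: 0 (start) against a stop, pointing to the press's right (press frame -y); grows clockwise from above; 1.571 = highest lift, pointing straight out of the doorway (press frame -x) over the green line on the base; past it the lift falls; stop at 2.1. A spring returns it to 0 when let go: 0.15 N m at 0, 0.31 N m at 1.571 (3 N at the knob).
- lever_pivot (a point): The lever's vertical turning axis, at x -45, y 0 mm in the press frame, 72 mm above the bench. A brass eccentric disc of 50 mm diameter, offset 10 mm from this axis on the side away from the lever, sits just below the lever and pushes the pressure plate back by up to 10 mm.
- knob (a point): Lever's knob: upright red cylinder, 22 mm diameter, from 78 to 140 mm above the bench, fixed (does not spin) on the flat steel lever, 95 mm from its turning axis. This point: centre line, 120 mm above the bench. The lever bar under it lies 67 to 77 mm above the bench and ends 104 mm from the axis.
- tip_box_a: Bystander, leave alone: left-hand purple pipette-tip box, 122 x 87 x 66 mm, clear lid. Origin: centre of its underside.
- tip_box_b: Bystander, leave alone: second purple pipette-tip box, 122 x 87 x 66 mm, farther back. Origin: centre of its underside.
- flask: Bystander, leave alone: conical glass flask, 72 mm base, 115 mm tall, standing just left of the press. Origin: centre of its underside.
- bottle: Bystander, leave alone: amber reagent bottle with blue cap, 56 mm across, 120 mm tall, standing just right of the press. Origin: centre of its underside.
- microplate: Bystander, leave alone: white 127 x 85 x 15 mm microplate lying on the bench on the right. Origin: centre of its underside.
- beaker: Bystander, leave alone: glass beaker, 68 mm across, 90 mm tall, on the right. Origin: centre of its underside.

How it is judged:
On the way, in this order (a step that is already met when the one before it is completed fails the run):
1. the door is drawn open by its handle, with the lever still stowed (value of joint door above 0.35 rad and contact force between the fingers and door above 0.3 N and distance between the grasp point and handle below 0.06 m and value of joint lever below 0.35 rad).
2. the door stands wide open, with the lever still stowed (value of joint door above 1.2 rad and value of joint lever below 0.35 rad), for 0.1 s.
At the end, for the whole second after the job is handed in: The door is open by more than 1.15 rad, the cam lever is held still within 0.15 rad of its highest lift (joint 1.42 to 1.72), and the gripper, at the knob (grasp point within 60 mm of its middle), bears on the lever with more than 1 N (value of joint door above 1.15 rad and value of joint lever between 1.42 and 1.72 rad and velocity of joint lever between -0.1 and 0.1 rad/s and contact force between the fingers and lever above 1 N and distance between the grasp point and knob below 0.06 m); the arm keeps its last pose, push and grip.
It fails at once if a bystander is shoved more than 30 mm or tipped (distance of any of tip_box_a, tip_box_b, flask, bottle, microplate, beaker from where it was at the start of the episode above 0.03 m or angle between any of tip_box_a, tip_box_b, flask, bottle, microplate, beaker's own z axis and vertical above 0.4 rad).
It also fails if it takes over 51 s, if anything falls off the work surface, if the arm or the gripper's body presses on something with over 40 N, if the wrist force passes 120 N, or if a joint passes its speed limit or range.

### The arm

A 6-joint arm with a two-finger parallel gripper is mounted at the origin on the work surface. World frame = base frame: x ahead of the robot, y to its left, z up, the work surface at z = 0. Lengths are in m, angles in rad, forces in N, time in s.
With the tool pointing down it reaches from about 0.375 to 0.9 m from the base axis. Payload 3.1 kg.
Tool frame: the origin (TCP) lies midway between the tips of the shut fingers; the grasp point (between the pads) lies pinch_z behind it (pinch_z is the distance from the TCP to the grasp point, in m); y points along the fingers, z is the direction in which the jaws open and shut, and the axes are right-handed (so a half turn about y gives the same grasp; the last joint's range is limited). The gripper opens to 87 mm and grips with 3 to 60 N. Pads are 19 mm wide; open, the fingers measure 117 mm over their backs; the gripper's body (75 mm by 190 mm) begins 51 mm behind the grasp point.
Start: joints at [-0.178, 0.527, 1.433, -0, 1.181, -0.178], TCP at [0.625, 0, 0.223] pointing down, gripper open.
Joint ranges: [-3.08, 3.08], [-0.75, 2.2], [0.22, 2.44], [-1.43, 4.57], [0, 2.65], [-2.85, 2.85]. Speed limits (rad/s): [2.79, 2.79, 3.14, 3.14, 3.14, 3.14].

### API

Orientations are given as a unit quaternion [x, y, z, w].
In Python, from rig import get_obs, camera, hand_in, pinch_z gives the robot as it stands. The module is installed in compiled form; this text tells all that it offers.
- The arm moves only by the tool arm_command, never from a script. Its argument "plan" is a list of rows, each a list of 2 entries, a list of its own where there are three numbers: the shift along the world's x, y, z in units of 25 mm (1.0 is 25 mm), then the turn about the world's z in units of 5 degrees (1.0 is 5 degrees). A call has 1 to 5 rows; each row is the pose to reach, as a shift and turn from the pose commanded when the call began; what a row does not reach only later rows make up. A row lasts 1/10 s, in which the tool goes at most 50 mm and 8.59 degrees, less where a joint would pass 70% of its speed; a pose out of reach is approached as far as the arm can. A call with a gripper value outside its range is refused whole. "fingers" is the opening, from -1 (shut) to 1 (fully open), set as the call begins (left out, the last holds). The fingers move at their own pace and stop on an object; "force" is the grip in N (left out, the last holds). Time passes only in rows, so rows that repeat a pose let the fingers close. It gives the time, the measured TCP pose, the force and the opening at its end, in the units of the state.
- get_obs(): the state, without advancing time (a new reading comes with each control period).
- camera(name): name is "scene" or "side" or "wrist"; returns a dict with "pixels" (480x640x3 uint8, red, green, blue), "camera_matrix" (3x3 intrinsics, pixels), "R" (3x3) and "t" (3): a world point X has camera coordinates R X + t. Camera axes: x right, y down, z forward; pixel columns grow to the right and rows downward; lengths in m; the calibration is good to about 2 mm. A picture is of the moment at which its call begins. There is no depth.
- hand_in(): hands the job in, once; it reports no verdict.
The state is a dict: "time": time; "q": joint angles; "joint_velocities": joint speeds; "joint_torque": joint torques, N m; "position": TCP position; "tool_rot": TCP orientation; "ft_force": force on the tool from outside, world axes, zero at the start; "moment": the same for the moment, N m; "grip_width": finger opening in m.
Only numpy, scipy, OpenCV 4.12 (cv2) and the standard library are available. Lean on these libraries where they do the work, as an engineer would, in place of code of your own. Each camera call takes 0.05 s, during which the arm holds its last target.

## Working session

There is one attempt and no reset: what is moved stays moved. The work goes in short steps, Python scripts to look and compute and a tool call to move; the robot and the scene stay as the last step left them, time stands still between calls to the robot, and variables do not carry over. Pictures are saved under pics/ and viewed, and the job is handed in when it is done.

Besides the shell and the picture viewer there is one more tool, called after "Call:" by a JSON object that holds its "fn" and its "kwargs". arm_command: Moves the arm, as the interface text tells. Its arguments: {"type":"object","properties":{"plan":{"type":"array"},"fingers":{"type":"number"},"force":{"type":"number"}},"required":["plan"]}

```bash
mkdir -p pics; cat > h.py <<'E'
import numpy as np, cv2
from rig import get_obs, camera, pinch_z
def snap(n,f):
    c=camera(n); cv2.imwrite('pics/'+f,c['pixels'][:,:,::-1]); np.savez('pics/'+f[:-4]+'.npz',K=c['camera_matrix'],R=c['R'],t=c['t'],p=c['pixels']); return c
def load(f): return np.load('pics/'+f+'.npz')
def proj(c,X):
    K=c['K'] if 'K' in c else c['camera_matrix']
    X=np.atleast_2d(X); Y=X@c['R'].T+c['t']; u=Y@K.T; return u[:,:2]/u[:,2:]
def ray(c,u,z):
    K=c['K'] if 'K' in c else c['camera_matrix']
    d=c['R'].T@np.linalg.inv(K)@np.array([u[0],u[1],1.]); o=-c['R'].T@c['t']
    return o+d*(z-o[2])/d[2]
E
python3 - <<'E'
from h import *
o=get_obs(); print(o,pinch_z)
for n in ['scene','side','wrist']:
    c=snap(n,n+'0.png'); print(n,-c['R'].T@c['t'],c['R'][2])
E
```

```text
{'time': 0.0, 'q': array([-1.78465545e-01,  5.28495077e-01,  1.43386869e+00,  2.43984630e-05,
        1.18139736e+00, -1.78496898e-01]), 'joint_velocities': array([ 0.00120729,  0.00037286,  0.00066832, -0.00199794, -0.00016994,
       -0.00171157]), 'joint_torque': array([-5.45745443e-04, -4.40045428e+01, -1.76593530e+01,  6.32597599e-02,
        5.83207863e-02, -1.53719384e-04]), 'position': array([6.24284112e-01, 1.87139420e-04, 2.21564564e-01]), 'tool_rot': array([-0.50043593,  0.50062849, -0.49935989,  0.49957451]), 'ft_force': array([-0.25544857, -0.82499291,  0.03524121]), 'moment': array([-0.00808085, -0.03291618,  0.03190039]), 'grip_width': 0.08683536112465633} 0.0187
scene [ 1.15307153 -0.63481908  0.81247284] [-0.50543741  0.57950929 -0.63929805]
side [0.3570243  1.1277804  1.18915617] [ 0.13674548 -0.70035387 -0.70057486]
wrist [0.62524995 0.08279251 0.38236331] [-0.00214588 -0.2969847  -0.95487983]
```

View pics/scene0.png

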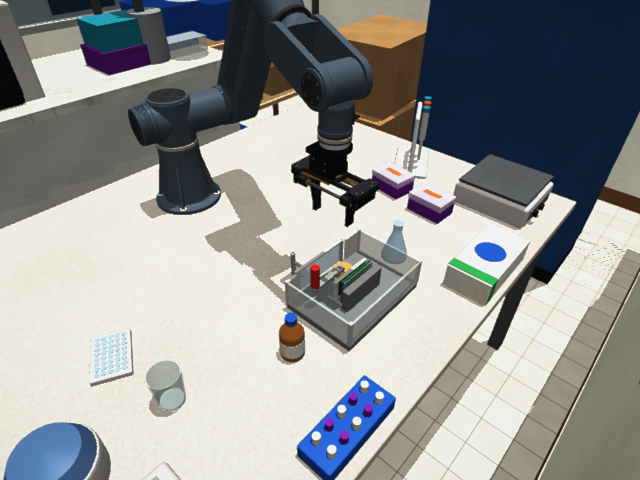

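View pics/side0.png

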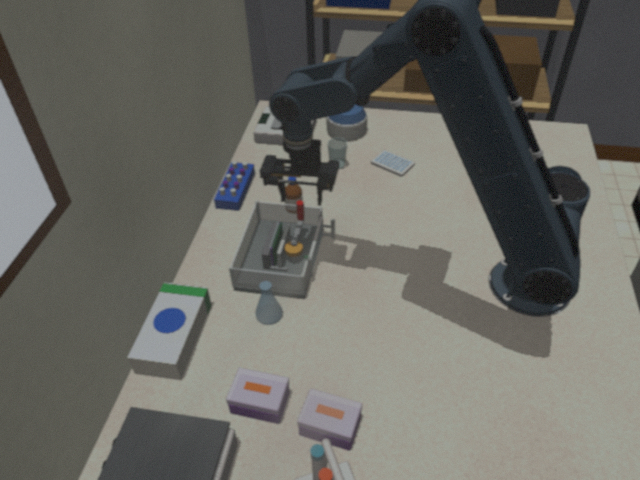

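View pics/wrist0.png

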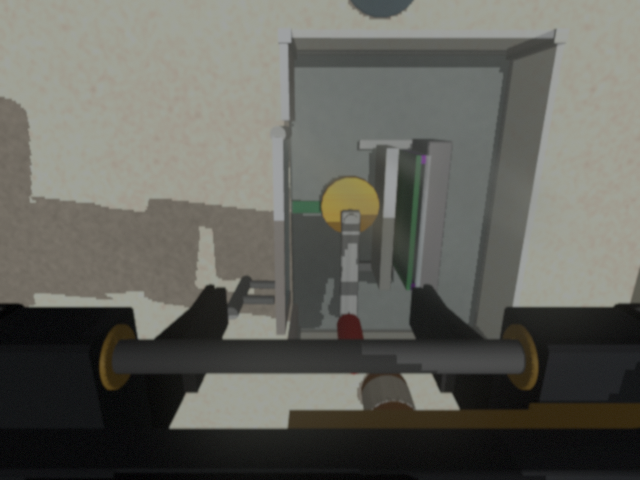

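```bash
python3 - <<'E'
from h import *
a=cv2.imread('pics/wrist0.png')[20:350,220:570]; cv2.imwrite('pics/w0c.png',cv2.resize(a,None,fx=1.8,fy=1.8,interpolation=cv2.INTER_CUBIC))
a=cv2.imread('pics/scene0.png')[200:370,260:440]; cv2.imwrite('pics/s0c.png',cv2.resize(a,None,fx=3.5,fy=3.5,interpolation=cv2.INTER_CUBIC))
E
```

```text
(no output)
```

View pics/w0c.png

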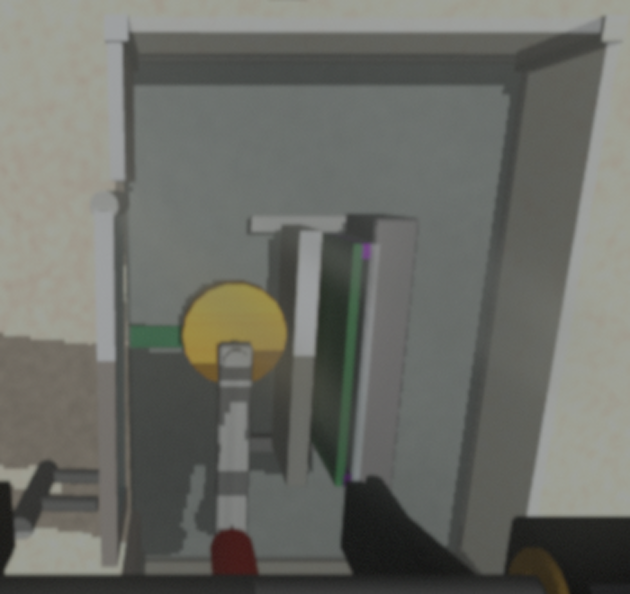

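View pics/s0c.png

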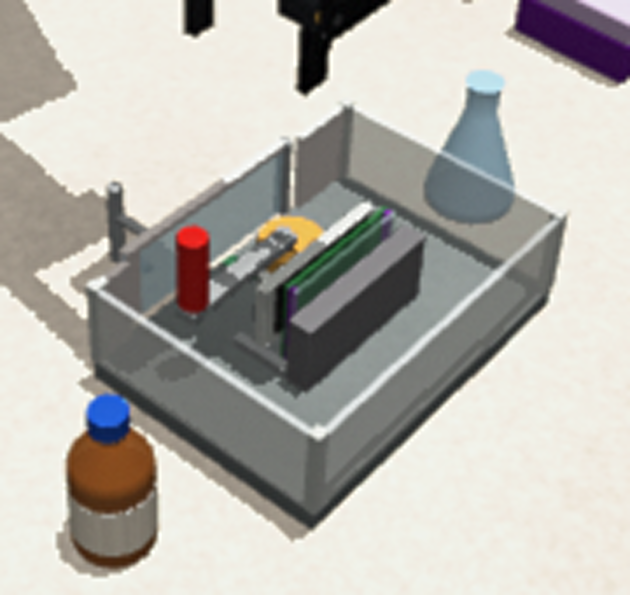

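```bash
cat > fit.py <<'E'
from h import *
from scipy.optimize import least_squares
s=load('scene0'); w=load('wrist0')
obs=[(s,(-.1,-.14,.09),(287.1,282.3)),(s,(.1,-.14,.09),(350.9,324)),(s,(.1,.14,.09),(420.9,262)),(s,(-.1,.14,.09),(360,230.9)),
(s,(-.045,-.095,.14),(315.1,267.4)),(w,(-.1,.14,.09),(281.1,30)),(w,(.1,.14,.09),(556.1,31.1)),(w,(-.103,.07,.091),(278.3,132.2)),(w,(-.045,.01,.066),(350.6,205))]
def T(p,X):
    c,sn=np.cos(p[2]),np.sin(p[2]); return np.array([p[0]+c*X[0]-sn*X[1],p[1]+sn*X[0]+c*X[1],X[2]])
def hp(d): # handle in press frame: along door dir (shut: -y), out -x; rotates clockwise
    a=np.array([-.038,-.140]); c,sn=np.cos(-d),np.sin(-d)
    return np.array([-.103+c*a[0]-sn*a[1],.07+sn*a[0]+c*a[1],.11])
def res(p):
    r=[ (proj(v,T(p,X))[0]-u) for v,X,u in obs]
    r+= [proj(s,T(p,hp(p[3])))[0]-(292.9,253.4), proj(w,T(p,hp(p[3])))[0]-(245.6,279)]
    return np.array(r)
r=least_squares(lambda p:res(p).ravel(),[.64,0,0,.1],loss='soft_l1')
if __name__=='__main__':
    p=r.x; print(p); print(res(p).round(1))
    print('handle',T(p,hp(p[3])),'hinge',T(p,(-.103,.07,.055)),'pivot',T(p,(-.045,0,.072)),'knob0',T(p,(-.045,-.095,.12)),'knobEnd',T(p,(-.14,0,.12)))
    from scipy.spatial.transform import Rotation as Ro
    print(Ro.from_quat(get_obs()['tool_rot']).as_matrix().round(3))
E
python3 fit.py
```

```text
[ 0.69694461  0.00604467 -0.01115471 -0.07270314]
[[-2.4 -1.4]
 [-0.3  1.5]
 [ 1.5 -1. ]
 [-0.8 -3. ]
 [-0.3 -1.2]
 [-0.4 -2.8]
 [14.2 -0.4]
 [-0.   0.5]
 [ 0.1  1.1]
 [ 2.6  1.4]
 [-0.6 37.5]]
handle [ 0.56541512 -0.06488305  0.11      ] hinge [0.59473183 0.07718922 0.055     ] pivot [0.65194741 0.00654662 0.072     ] knob0 [ 0.65088773 -0.08844747  0.12      ] knobEnd [0.55695332 0.00760629 0.12      ]
[[-0.    -0.002  1.   ]
 [-1.     0.    -0.   ]
 [-0.    -1.    -0.002]]
```

```bash
sed -i 's/(245.6,279)\]/(233.9,311.7)]/' fit.py; python3 fit.py
python3 - <<'E'
from fit import *
im=cv2.imread('pics/wrist0.png'); im2=cv2.imread('pics/scene0.png')
p=r.x
for v,i in((w,im),(s,im2)):
  for z in (0,.02,.09):
    q=np.array([proj(v,T(p,(x,y,z)))[0] for x,y in((-.1,-.14),(.1,-.14),(.1,.14),(-.1,.14))]); cv2.polylines(i,[q.round().astype(int)],True,(0,0,255),1)
  q=np.array([proj(v,T(p,(x,y,z)))[0] for x,y,z in((-.14,0,.02),(-.045,0,.072),(-.045,-.095,.072),(-.045,-.095,.14))]); cv2.polylines(i,[q.round().astype(int)],False,(255,0,0),1)
cv2.imwrite('pics/ov.png',np.hstack([cv2.resize(im[:, 200:],None,fx=1,fy=1),cv2.resize(im2[190:370,250:440],None,fx=1.85,fy=1.85)[:480] if 0 else cv2.copyMakeBorder(cv2.resize(im2[190:370,250:440],None,fx=1.85,fy=1.85),0,480-333,0,0,0)]))
E
```

```text
[ 0.69697585  0.00598629 -0.01074133 -0.00835148]
[[-2.4 -1.4]
 [-0.3  1.5]
 [ 1.4 -1. ]
 [-0.8 -3. ]
 [-0.3 -1.1]
 [-0.5 -2.7]
 [14.1 -0.4]
 [-0.   0.7]
 [ 0.1  1.2]
 [ 0.6 -0.6]
 [-0.2  2.5]]
handle [ 0.5563992 -0.0628202  0.11     ] hinge [0.59473367 0.07708858 0.055     ] pivot [0.65197844 0.00646964 0.072     ] knob0 [ 0.65095804 -0.08852488  0.12      ] knobEnd [0.55698392 0.00749004 0.12      ]
[[-0.    -0.002  1.   ]
 [-1.     0.    -0.   ]
 [-0.    -1.    -0.002]]
```

View pics/ov.png

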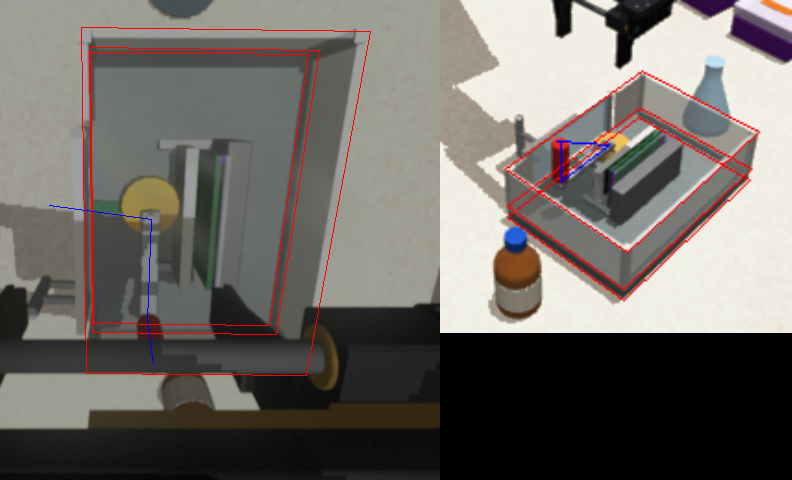

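Call:
{"fn": "arm_command", "kwargs": {"plan": [[[-0.9, -0.84, -0.6], 0], [[-1.8, -1.7, -1.2], 0], [[-2.72, -2.52, -2.4], 0], [[-2.72, -2.52, -2.4], 0], [[-2.72, -2.52, -2.4], 0]], "fingers": 1, "force": 15}}

```text
time: 0.65
position: [0.5564, -0.0632, 0.1619]
tool_rot: [-0.5, 0.501, -0.5, 0.499]
ft_force: [0.4, -0.1, -0.5]
grip_width: 0.0869
```

```bash
python3 - <<'E'
from fit import *
o=get_obs();print(o['position'],o['ft_force'])
for n in ('scene','wrist'):
  c=snap(n,n+'1.png')
  X=T(r.x,hp(r.x[3])); print(n,proj(c,X),proj(c,o['position']))
a=cv2.imread('pics/scene1.png')[180:350,240:420]; cv2.imwrite('pics/s1c.png',cv2.resize(a,None,fx=3.5,fy=3.5,interpolation=cv2.INTER_CUBIC))
E
```

```text
[ 0.55641821 -0.06320577  0.1619218 ] [ 0.40282482 -0.1333793  -0.46792852]
scene [[293.48935188 252.78608905]] [[292.61018796 236.25624811]]
wrist [[315.05255065 267.15439481]] [[314.25243984 307.40083082]]
```

View pics/s1c.png

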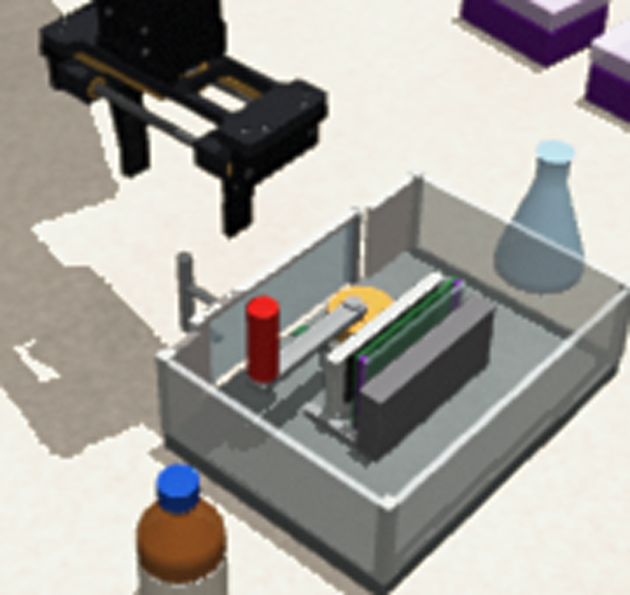

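View pics/wrist1.png

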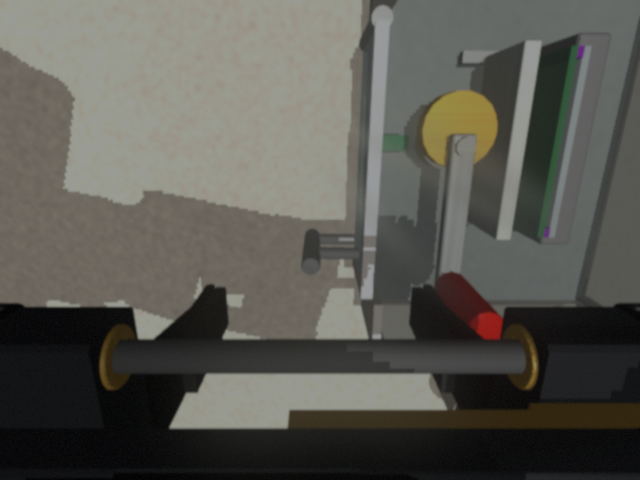

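Call:
{"fn": "arm_command", "kwargs": {"plan": [[[-0.05, 0, -1.4], 0], [[-0.05, 0, -2.76], 0], [[-0.05, 0, -2.76], 0]]}}

```text
time: 1.05
position: [0.5542, -0.0616, 0.0908]
tool_rot: [-0.501, 0.502, -0.498, 0.499]
ft_force: [-1.6, 1.0, -0.3]
grip_width: 0.0872
```

Call:
{"fn": "arm_command", "kwargs": {"plan": [[[0, 0, 0], 0], [[0, 0, 0], 0], [[0, 0, 0], 0], [[0, 0, 0], 0], [[0, 0, 0], 0]], "fingers": -1, "force": 15}}

```text
time: 1.55
position: [0.5562, -0.0631, 0.0945]
tool_rot: [0.5, -0.499, 0.501, -0.5]
ft_force: [0.1, -0.4, -0.4]
grip_width: 0.0546
```

Call:
{"fn": "arm_command", "kwargs": {"plan": [[[0, 0, 0], 0], [[0, 0, 0], 0], [[0, 0, 0], 0], [[0, 0, 0], 0], [[0, 0, 0], 0]]}}

```text
time: 2.05
position: [0.5555, -0.063, 0.0934]
tool_rot: [0.5, -0.5, 0.5, -0.5]
ft_force: [-0.7, -0.8, 0.2]
grip_width: 0.0149
```

```bash
python3 - <<'E'
from fit import *
o=get_obs();print(o['position'],o['ft_force'],o['grip_width'],o['q'])
snap('wrist','wrist2.png')
p0=np.array([.5557,-.063]);H=T(r.x,(-.103,.07,0))[:2]
a=p0-H; print(np.hypot(*a))
for d in np.arange(0,1.6,.15):
  c,s_=np.cos(-d),np.sin(-d); b=np.array([c*a[0]-s_*a[1],s_*a[0]+c*a[1]]); print(d.round(2),((b-a)/.025).round(2), (-np.degrees(d)/5).round(2))
E
```

```text
[ 0.55554396 -0.06298189  0.0934396 ] [-0.723806   -0.8377397   0.15030944] 0.014854489318569933 [-3.12668264e-01  6.23204425e-01  1.70860302e+00 -1.97594235e-04
  8.10289234e-01 -3.12563070e-01]
0.14542502730749268
0.0 [0. 0.] -0.0
0.15 [-0.82  0.3 ] -1.72
0.3 [-1.59  0.71] -3.44
0.45 [-2.28  1.24] -5.16
0.6 [-2.89  1.86] -6.88
0.75 [-3.4   2.57] -8.59
0.9 [-3.8   3.34] -10.31
1.05 [-4.08  4.17] -12.03
1.2 [-4.23  5.03] -13.75
1.35 [-4.25  5.9 ] -15.47
1.5 [-4.14  6.76] -17.19
```

View pics/wrist2.png

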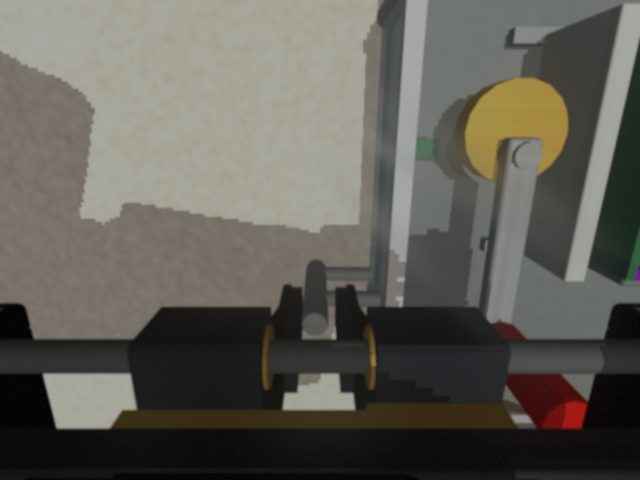

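Call:
{"fn": "arm_command", "kwargs": {"plan": [[[0, 0, 0], 0], [[0, 0, 0], 0], [[-0.55, 0.18, 0], -1.1], [[-1.08, 0.42, 0], -2.2], [[-1.59, 0.71, 0], -3.4]]}}

```text
time: 2.6
position: [0.516, -0.0457, 0.0934]
tool_rot: [0.419, -0.569, 0.57, -0.419]
ft_force: [0.1, 0.0, -1.5]
grip_width: 0.0112
```

Call:
{"fn": "arm_command", "kwargs": {"plan": [[[-0.47, 0.34, 0], -1.1], [[-0.9, 0.73, 0], -2.3], [[-1.3, 1.15, 0], -3.5], [[-1.3, 1.15, 0], -3.5]]}}

```text
time: 3.0
position: [0.4818, -0.0153, 0.0934]
tool_rot: [-0.33, 0.626, -0.625, 0.329]
ft_force: [-0.8, -1.1, -1.6]
grip_width: 0.0114
```

```bash
python3 - <<'E'
from fit import *
o=get_obs();print(o['position'],o['ft_force'],o['grip_width'],o['q'])
snap('scene','scene3.png')
a=cv2.imread('pics/scene3.png')[180:350,240:420]; cv2.imwrite('pics/s3c.png',cv2.resize(a,None,fx=3.5,fy=3.5,interpolation=cv2.INTER_CUBIC))
E
```

```text
[ 0.48183731 -0.01529276  0.09343209] [-0.75901284 -1.0606098  -1.57791893] 0.011449927051530485 [-2.64266131e-01  5.54485031e-01  1.90010382e+00  4.86449559e-04
  6.89261718e-01  3.36455180e-01]
```

View pics/s3c.png

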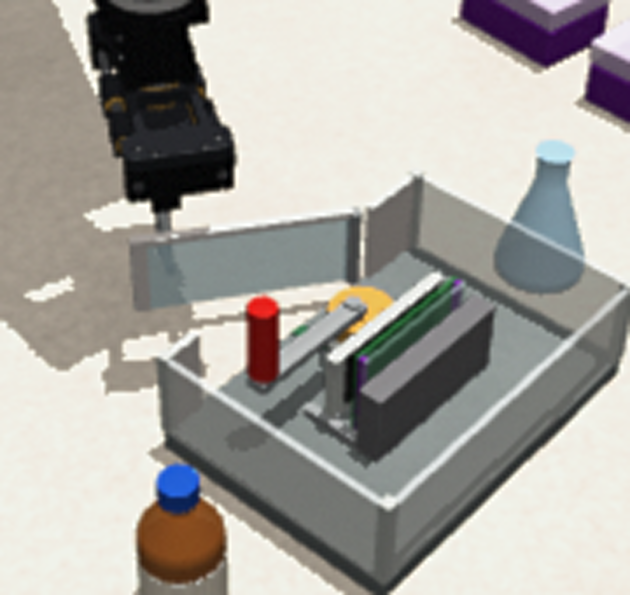

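Call:
{"fn": "arm_command", "kwargs": {"plan": [[[-0.35, 0.47, 0], -1.15], [[-0.65, 0.96, 0], -2.3], [[-0.91, 1.48, 0], -3.45], [[-1.1, 2.03, 0], -4.6], [[-1.25, 2.6, 0], -5.75]]}}

```text
time: 3.55
position: [0.452, 0.0484, 0.0934]
tool_rot: [-0.163, 0.688, -0.688, 0.162]
ft_force: [-0.8, -1.5, -2.6]
grip_width: 0.0111
```

Call:
{"fn": "arm_command", "kwargs": {"plan": [[[-0.09, 0.57, 0], -1.15], [[-0.11, 1.15, 0], -2.3], [[-0.08, 1.74, 0], -3.4], [[0, 2.3, 0], -4.5], [[0.07, 2.6, 0], -5]]}}

```text
time: 4.05
position: [0.4546, 0.1141, 0.0934]
tool_rot: [-0.011, 0.707, -0.707, 0.011]
ft_force: [-1.4, -0.7, -1.3]
grip_width: 0.0114
```

Call:
{"fn": "arm_command", "kwargs": {"plan": [[[0, 0, 0], 0], [[0, 0, 0], 0], [[0, 0, 0], 0]]}}

```text
time: 4.35
position: [0.4543, 0.1131, 0.0934]
tool_rot: [0.011, -0.707, 0.707, -0.011]
ft_force: [-0.3, 0.8, -2.5]
grip_width: 0.0113
```

```bash
python3 - <<'E'
from fit import *
o=get_obs();print(o['position'],o['ft_force'],o['grip_width'],o['q'])
snap('scene','scene4.png')
a=cv2.imread('pics/scene4.png')[180:350,240:420]; cv2.imwrite('pics/s4c.png',cv2.resize(a,None,fx=3.5,fy=3.5,interpolation=cv2.INTER_CUBIC))
E
```

```text
[0.45432916 0.11307293 0.09342164] [-0.29110392  0.80218969 -2.54696967] 0.01126270363521157 [ 4.56229732e-03  5.42421605e-01  1.93597723e+00 -5.45644008e-06
  6.62941029e-01  1.54413560e+00]
```

View pics/s4c.png

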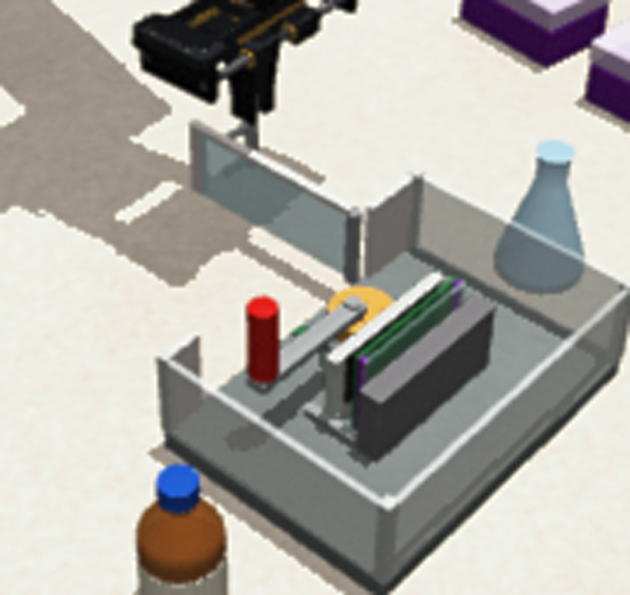

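Call:
{"fn": "arm_command", "kwargs": {"plan": [[[0, 0, 0], 0], [[0, 0, 0], 0], [[0, 0, 0], 0], [[0, 0, 0], 0]], "fingers": -0.3}}

```text
time: 4.8
position: [0.4544, 0.1134, 0.0938]
tool_rot: [0.011, -0.707, 0.707, -0.011]
ft_force: [-0.1, 0.4, 0.1]
grip_width: 0.0291
```

Call:
{"fn": "arm_command", "kwargs": {"plan": [[[0, 0, 0.8], 0], [[0, 0, 2], 0], [[0, 0, 3.4], 0], [[0, 0, 3.4], 0]]}}

```text
time: 5.2
position: [0.4572, 0.1137, 0.1824]
tool_rot: [0.007, -0.707, 0.707, -0.014]
ft_force: [0.3, 0.3, -0.2]
grip_width: 0.0307
```

```bash
python3 - <<'E'
from fit import *
o=get_obs();print(o['position'],o['ft_force'],o['grip_width'],o['q'])
snap('wrist','wrist5.png')
c=snap('scene','scene5.png')
a=cv2.imread('pics/scene5.png')[180:350,240:420]; cv2.imwrite('pics/s5c.png',cv2.resize(a,None,fx=3.5,fy=3.5,interpolation=cv2.INTER_CUBIC))
for d in (0,.1):print(proj(c,T(r.x,(-.045-.095*np.sin(d),-.095*np.cos(d),.14))), T(r.x,(-.045-.095*np.sin(d),-.095*np.cos(d),.14)))
print(ray(c,(240+262/3.5,180+306/3.5),.14))
E
```

```text
[0.45722262 0.11366062 0.18241714] [ 0.31208789  0.26123754 -0.18553731] 0.030658949960575155 [ 5.82037791e-03  3.80199977e-01  1.85921257e+00 -1.05112241e-05
  8.92236263e-01  1.54570295e+00]
[[314.84526734 266.28014539]] [ 0.65095804 -0.08852488  0.14      ]
[[311.9444542 264.2844587]] [ 0.64147951 -0.08794844  0.14      ]
[ 0.65358276 -0.09136343  0.14      ]
```

View pics/s5c.png

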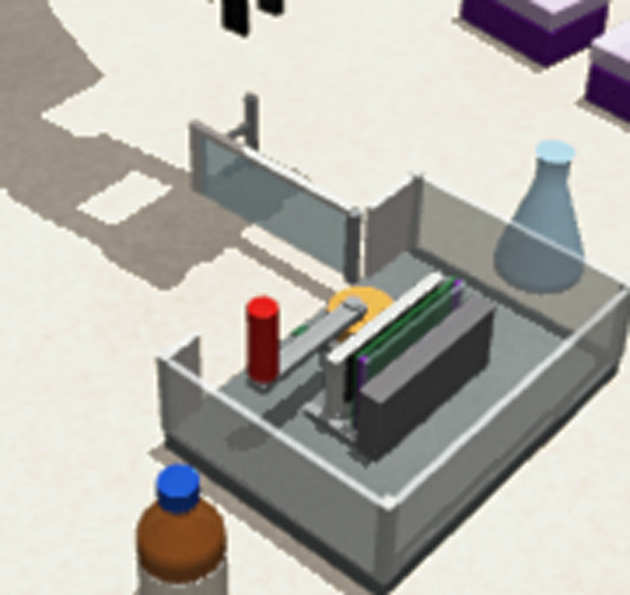

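View pics/wrist5.png

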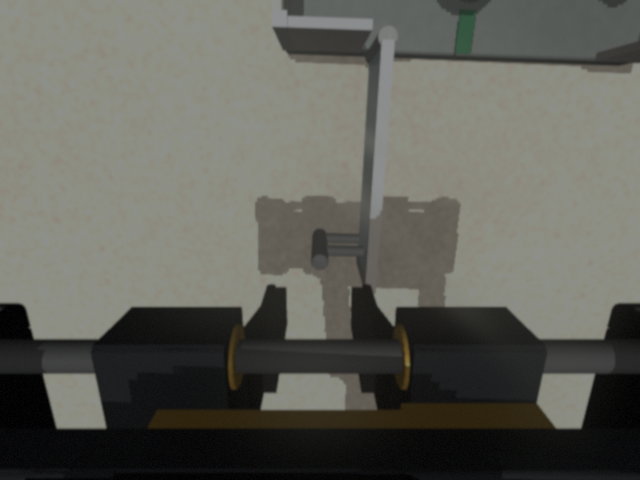

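Call:
{"fn": "arm_command", "kwargs": {"plan": [[[0.7, -0.8, 0], 1.6], [[1.5, -1.6, 0], 3.2], [[2.3, -2.4, 0], 4.8], [[3.1, -3.2, 0], 6.4], [[3.9, -4, 0], 8]], "fingers": 0.5}}

```text
time: 5.8
position: [0.551, 0.0129, 0.1767]
tool_rot: [-0.255, 0.661, -0.659, 0.253]
ft_force: [-0.1, -0.2, -0.3]
grip_width: 0.0609
```

Call:
{"fn": "arm_command", "kwargs": {"plan": [[[0.8, -0.8, 0], 1.6], [[1.6, -1.6, 0], 3.2], [[2.4, -2.4, 0], 4.8], [[3.2, -3.3, 0], 6.4], [[3.9, -4.15, 0], 8]]}}

```text
time: 6.3
position: [0.6488, -0.091, 0.1761]
tool_rot: [-0.465, 0.534, -0.532, 0.464]
ft_force: [0.3, -0.0, -0.1]
grip_width: 0.0655
```

Call:
{"fn": "arm_command", "kwargs": {"plan": [[[0, 0, 0], 1.65], [[0, 0, 0], 1.65], [[0, 0, 0], 1.65]]}}

```text
time: 6.6
position: [0.6477, -0.0897, 0.1768]
tool_rot: [-0.5, 0.502, -0.5, 0.499]
ft_force: [-0.1, 0.8, -0.6]
grip_width: 0.0651
```

```bash
python3 - <<'E'
from fit import *
o=get_obs();print(o['position'],o['ft_force'],o['grip_width'],o['q'])
c=snap('wrist','wrist6.png')
print(proj(c,[[.652,-.090,.14],[.651,-.0885,.14]]))
snap('scene','scene6.png')
a=cv2.imread('pics/scene6.png')[180:350,240:420]; cv2.imwrite('pics/s6c.png',cv2.resize(a,None,fx=3.5,fy=3.5,interpolation=cv2.INTER_CUBIC))
E
```

```text
[ 0.64773564 -0.08968912  0.17676638] [-0.11893356  0.83296843 -0.57206959] 0.06508248292817558 [-3.08250933e-01  6.18090635e-01  1.39635139e+00  2.04187442e-04
  1.13082751e+00 -3.05359095e-01]
[[325.2775458  278.47509665]
 [323.51223297 276.01454094]]
```

View pics/s6c.png

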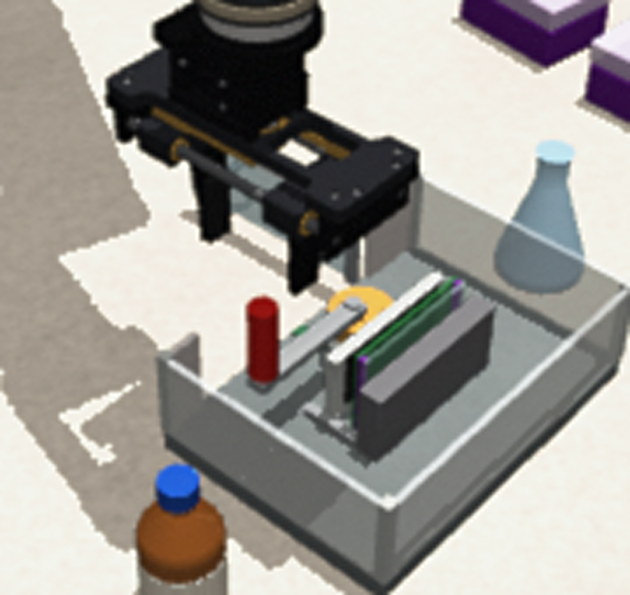

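View pics/wrist6.png

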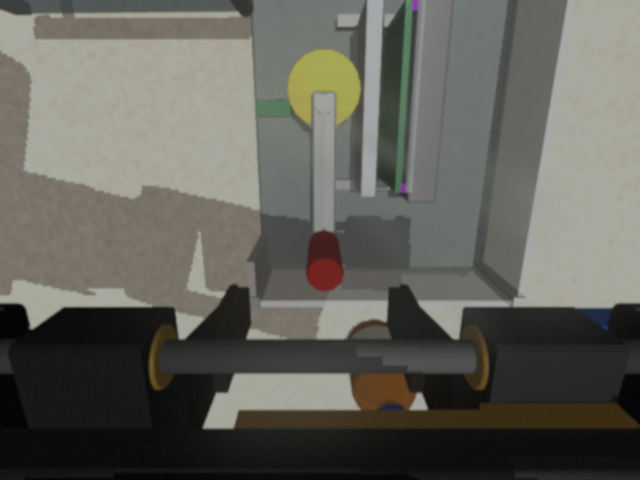

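Call:
{"fn": "arm_command", "kwargs": {"plan": [[[0.16, 0.04, -1], 0], [[0.16, 0.04, -2], 0], [[0.16, 0.04, -2.9], 0], [[0.16, 0.04, -2.9], 0]]}}

```text
time: 7.1
position: [0.65, -0.0878, 0.1027]
tool_rot: [-0.501, 0.503, -0.498, 0.499]
ft_force: [-0.2, -0.0, -0.3]
grip_width: 0.0656
```

Call:
{"fn": "arm_command", "kwargs": {"plan": [[[0, 0, 0], 0], [[0, 0, 0], 0], [[0, 0, 0], 0], [[0, 0, 0], 0], [[0, 0, 0], 0]], "fingers": -1, "force": 30}}

```text
time: 7.6
position: [0.6533, -0.0893, 0.1068]
tool_rot: [0.5, -0.5, 0.5, -0.5]
ft_force: [-0.9, -0.5, 0.8]
grip_width: 0.0333
```

Call:
{"fn": "arm_command", "kwargs": {"plan": [[[0, 0, 0], 0], [[0, 0, 0], 0], [[0, 0, 0], 0]]}}

```text
time: 7.9
position: [0.6514, -0.0893, 0.1063]
tool_rot: [0.501, -0.501, 0.499, -0.499]
ft_force: [-5.5, -2.0, 5.5]
grip_width: 0.0212
```

```bash
python3 - <<'E'
from fit import *
o=get_obs();print(o['position'],o['ft_force'],o['grip_width'])
P=T(r.x,(-.045,0,0))[:2];p0=o['position'][:2]; a=p0-P; print(P,a,np.hypot(*a), 'yaw',r.x[2])
a=a/np.hypot(*a)*.095
for d in np.arange(0,1.65,.1):
  c,s_=np.cos(-d),np.sin(-d); b=np.array([c*a[0]-s_*a[1],s_*a[0]+c*a[1]]); print(d.round(2),((b-a)/.025).round(2), (-np.degrees(d)/5).round(2))
E
```

```text
[ 0.65137996 -0.0893087   0.10630668] [-5.48129569 -1.96563134  5.47896446] 0.021219798941022803
[0.65197844 0.00646964] [-0.00059849 -0.09577834] 0.09578021095055929 yaw -0.0107413345700644
0.0 [0. 0.] -0.0
0.1 [-0.38  0.02] -1.15
0.2 [-0.75  0.08] -2.29
0.3 [-1.12  0.18] -3.44
0.4 [-1.48  0.31] -4.58
0.5 [-1.82  0.48] -5.73
0.6 [-2.14  0.68] -6.88
0.7 [-2.44  0.91] -8.02
0.8 [-2.72  1.17] -9.17
0.9 [-2.97  1.46] -10.31
1.0 [-3.19  1.77] -11.46
1.1 [-3.37  2.1 ] -12.61
1.2 [-3.53  2.45] -13.75
1.3 [-3.64  2.81] -14.9
1.4 [-3.72  3.18] -16.04
1.5 [-3.77  3.55] -17.19
1.6 [-3.77  3.93] -18.33
```

Call:
{"fn": "arm_command", "kwargs": {"plan": [[[-0.38, 0.02, 0], -1.15], [[-0.75, 0.08, 0], -2.3], [[-1.12, 0.18, 0], -3.45], [[-1.48, 0.31, 0], -4.6], [[-1.82, 0.48, 0], -5.7]]}}

```text
time: 8.4
position: [0.6073, -0.0786, 0.1063]
tool_rot: [0.361, -0.607, 0.609, -0.36]
ft_force: [-2.9, -3.8, 3.1]
grip_width: 0.0211
```

```bash
python3 - <<'E'
from fit import *
o=get_obs();print(o['position'],o['ft_force'],o['moment'],o['grip_width'])
P=T(r.x,(-.045,0,0))[:2];a=o['position'][:2]-P; print(np.hypot(*a),np.arctan2(-a[0],-a[1]))
snap('scene','scene7.png')
a=cv2.imread('pics/scene7.png')[180:350,240:420]; cv2.imwrite('pics/s7c.png',cv2.resize(a,None,fx=3.5,fy=3.5,interpolation=cv2.INTER_CUBIC))
E
```

```text
[ 0.60733423 -0.07857947  0.10631793] [-2.91651364 -3.76109949  3.09251349] [-0.54040559  0.50722552  0.23011661] 0.021142348395260992
0.09605444217215031 0.4833864229227349
```

View pics/s7c.png

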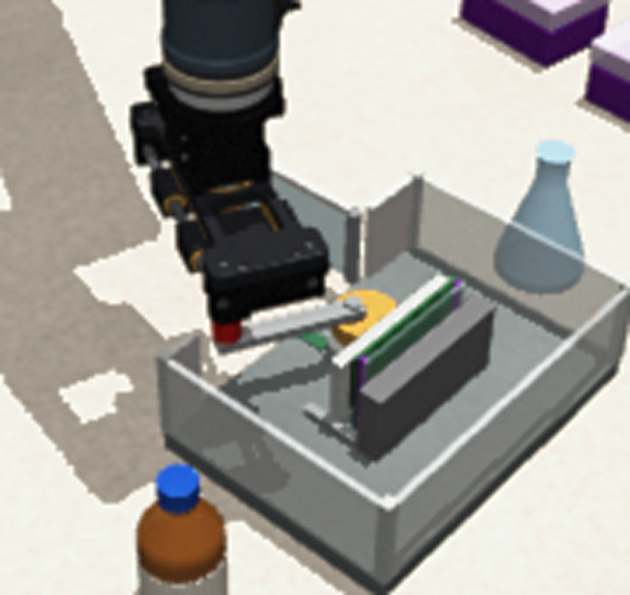

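Call:
{"fn": "arm_command", "kwargs": {"plan": [[[-0.32, 0.2, 0], -1.15], [[-0.62, 0.43, 0], -2.3], [[-0.9, 0.69, 0], -3.45], [[-1.15, 0.98, 0], -4.6], [[-1.37, 1.29, 0], -5.75]]}}

```text
time: 8.95
position: [0.5718, -0.0464, 0.1063]
tool_rot: [0.2, -0.678, 0.679, -0.198]
ft_force: [-4.8, -4.6, 5.0]
grip_width: 0.0211
```

Call:
{"fn": "arm_command", "kwargs": {"plan": [[[-0.18, 0.33, 0], -1.15], [[-0.34, 0.68, 0], -2.3], [[-0.45, 1.04, 0], -3.45], [[-0.53, 1.41, 0], -4.6], [[-0.58, 1.78, 0], -5.75]]}}

```text
time: 9.45
position: [0.5565, -0.001, 0.1063]
tool_rot: [0.025, -0.706, 0.707, -0.022]
ft_force: [-5.9, -3.9, 6.5]
grip_width: 0.0212
```

Call:
{"fn": "arm_command", "kwargs": {"plan": [[[0, 0.26, 0], -0.8], [[0, 0.26, 0], -0.8], [[0, 0.26, 0], -0.8]]}}

```text
time: 9.75
position: [0.5562, 0.0058, 0.1062]
tool_rot: [0.002, -0.707, 0.707, 0.001]
ft_force: [-7.1, -3.1, 6.8]
grip_width: 0.0209
```

```bash
python3 - <<'E'
from fit import *
o=get_obs();print(o['position'],o['ft_force'],o['moment'],o['grip_width'],o['joint_velocities'].round(3))
P=T(r.x,(-.045,0,0))[:2];a=o['position'][:2]-P; print(np.hypot(*a),np.arctan2(-a[0],-a[1])+r.x[2],np.arctan2(-a[0],-a[1]))
snap('scene','scene8.png');snap('wrist','wrist8.png')
a=cv2.imread('pics/scene8.png')[180:350,240:420]; cv2.imwrite('pics/s8c.png',cv2.resize(a,None,fx=3.5,fy=3.5,interpolation=cv2.INTER_CUBIC))
E
```

```text
[0.55623462 0.00578626 0.10624658] [-7.10907118 -3.12543316  6.78144776] [-0.41891085  1.27581178 -0.11792152] 0.02091056663425313 [-0.004  0.001  0.001  0.004  0.001 -0.002]
0.09574626395561095 1.5529175906638615 1.563658925233926
```

View pics/s8c.png

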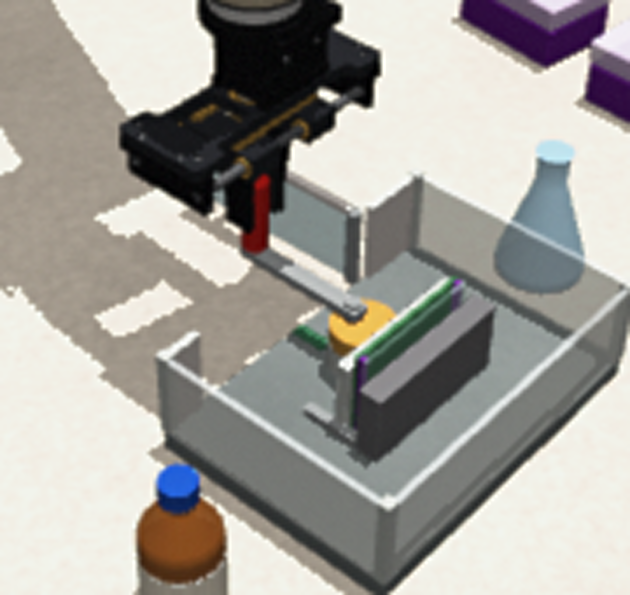

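View pics/wrist8.png

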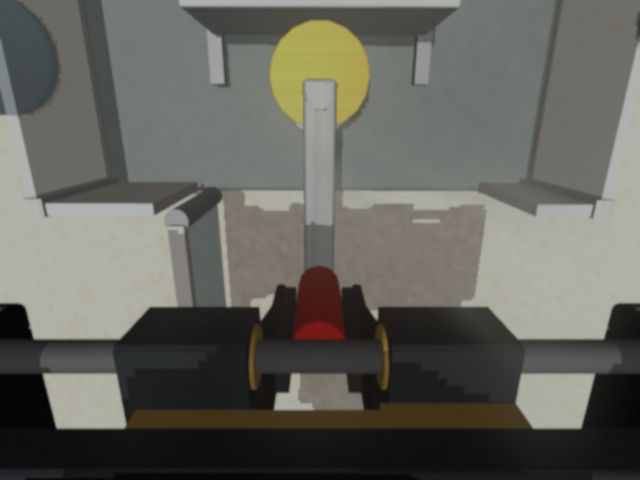

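```bash
python3 -c "
from rig import *
print(hand_in()); o=get_obs(); print(o['time'],o['position'],o['ft_force'],o['grip_width'])"
```

```text
the job is handed in; nothing more can be done
None
the job is handed in; nothing more can be done
```

I drew the door open by its handle to about 1.55 rad and let go. I then gripped the red knob and turned the lever out over the green line, and handed in at about 9.9 s with the gripper still holding the knob.

- **Lever angle:** working from the gripper position and the fitted pivot, the lever stood at 1.55–1.56 rad, give or take about 0.03. In the last wrist picture it looked square to the press front and covered the green line.
- **Hold:** the arm was still, the finger opening was 21 mm on the 22 mm knob at 30 N commanded grip, and the wrist sensor read about 10 N.
- **Door and bystanders:** the last pictures showed the door still about square to the front. The flask and bottle had not moved. I did not recheck the tip boxes, microplate and beaker one by one, but the arm never went near them.
- **Disagreement:** one corner of the press (back-left, wrist view) was 14 pixels off in my fit. I went on because the other points agreed to about 3 pixels and both grasps landed where the fit predicted.
- **Not read back:** the state could not be read after hand-in, so I have no reading from the judged second.

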